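# Mark the balance point of a titration-stand bar

### The job

The metal bar lies across the ridge of the balancing cradle with its long end hanging down. Without lifting it out of the cradle, gently slide it lengthwise over the ridge towards its raised end until, let go, it tips that way and stays tipped by itself; then ease it back just enough that, let go, it balances level on the ridge alone. Mark that balance point by gently setting the saddle clip astride the bar, fully down and centred over the ridge, and leave it all balanced, with the glass and bottles around it undisturbed.

Things in the scene. Friction and masses are not known exactly. Their poses are not given: they have to be found in the camera images.
- cradle: Balancing cradle, fixed to the bench: grey base plate 240 x 70 x 10 mm, a steel ridge with a rocking pad in its middle and a black fork near each end. Origin at the middle of the underside; x runs along the bar, towards the bar's raised end at the start; z up. Between the forks both sides of the bar are free for fingers. The bar leans on one fork (0.062 rad) or balances level, clear of both.
- ridge_top (a point): Fulcrum: middle of the top of the ridge's pad when level, 45 mm above the bench; axes as the cradle. The steel pad (30 mm along x, 16 mm wide) rocks about the cradle's y axis 4 mm below this point, with a weak centring spring: the free bar, balance point over the ridge, lies level; 3 mm off it leans about 0.02 rad, more than about 10 mm off it tips fully onto the fork of that side.
- fork_nose (a point): Middle of the rest of the fork under the raised end, 90 mm along +x from the ridge and 6 mm lower (39 mm above the bench). Each fork is 12 mm thick along x; its slot, which keeps the bar in line, is 21 mm wide between cheeks 8 mm thick that rise to 65 mm above the bench.
- fork_tail (a point): The same point of the other, equal fork, 90 mm along -x from the ridge: the bar leans on it at the start.
- bar_mid (a point): Geometric centre of the bar: a loose square aluminium tube 370 x 16 x 16 mm with black end caps, 0.2 to 0.3 kg. x along it towards the nose end, z up. Hidden ballast puts its balance point 25 to 60 mm from this point on the nose side. At the start this point lies 67 to 77 mm from the ridge on the tail side. While it leans it slides along its own slope.
- bar_nose (a point): Centre of the bar's nose end face, 185 mm from its middle: the end which is raised at the start, near a fork.
- bar_tail (a point): Centre of the bar's tail end face, 185 mm from its middle: the end which hangs far out and low at the start.
- saddle_mid (a point): Saddle clip: loose grey plastic inverted U, 30 g, 20 mm long (x, along its slot), 28 mm wide (y), 40 mm high plus a steel screw head 12 mm wide, 6 mm high; stands on the bench. Slot from below 20 mm wide, 14 mm deep. This point: centre of its solid upper part, 27 mm above the feet, 13 mm above the slot's roof; 74 mm above the bench when seated on the level bar. Both ways round are alike.
- beaker: Glass beaker, 68 mm across, 85 mm high, loose; leave alone. Origin under its centre.
- reagent: White plastic reagent bottle, 60 mm across, 120 mm high, loose; leave alone. Origin under its centre.
- buffer: Amber jar, 48 mm across, 85 mm high, loose; leave alone. Origin under its centre.

How it is judged:
On the way, in this order (a step that is already met when the one before it is completed fails the run):
1. the bar has tipped over, nose down, by itself with nothing holding it (angle between bar_mid's own x axis and vertical above 1.62 rad and contact force between the fingers and anything else below 0.1 N), for 0.2 s.
2. the bar balances level on the ridge by itself (angle between bar_mid's own x axis and vertical between 1.5358 and 1.6058 rad and contact force between the fingers and anything else below 0.1 N), for 0.3 s.
At the end, for the whole second after the job is handed in: The bar balances level on the ridge alone (within 0.035 rad, clear of both forks), in line with the cradle, and the saddle clip sits upright astride it, fully down (within 3 mm) and within 6 mm of the middle of the ridge along the bar; both at rest (angle between bar_mid's own x axis and vertical between 1.5358 and 1.6058 rad and z of bar_mid in the frame of cradle between 0.049 and 0.057 m and angle between the x axis of bar_mid and the x axis of cradle, either way round below 0.08 rad and x of saddle_mid in the frame of cradle between -0.006 and 0.006 m and y of saddle_mid in the frame of cradle between -0.007 and 0.007 m and z of saddle_mid in the frame of cradle between 0.071 and 0.077 m and angle between saddle_mid's own z axis and vertical below 0.08 rad and linear speed of each of bar, saddle below 0.01 m/s); the robot touches nothing.
It fails at once if the bar is lifted more than 15 mm off the cradle (height (world z) of bar_mid above 0.068 m).
It fails at once if the bar is pressed on the cradle with more than 30 N (contact force between bar and cradle above 30 N).
It fails at once if the saddle clip is pressed on the bar with more than 25 N (contact force between saddle and bar above 25 N).
It fails at once if a bystander is moved more than 20 mm (distance of any of beaker, reagent, buffer from where it was at the start of the episode above 0.02 m).
It also fails if it takes over 72 s, if anything falls off the work surface, if the arm or the gripper's body presses on something with over 40 N, if the wrist force passes 120 N, or if a joint passes its speed limit or range.

### The arm

A 6-joint arm with a two-finger parallel gripper is mounted at the origin on the work surface. World frame = base frame: x ahead of the robot, y to its left, z up, the work surface at z = 0. Lengths are in m, angles in rad, forces in N, time in s.
With the tool pointing down it reaches from about 0.3 to 0.875 m from the base axis. Payload 6.4 kg.
Tool frame: the origin (TCP) lies midway between the tips of the shut fingers; the grasp point (between the pads) lies ctrl.grip_point_offset behind it (ctrl.grip_point_offset is the distance from the TCP to the grasp point, in m); z points along the fingers, y is the direction in which the jaws open and shut (so a half turn about z gives the same grasp; the last joint's range is limited). The gripper opens to 85 mm and grips with 20 to 120 N. Pads are 22 mm wide; open, the fingers measure 114 mm over their backs; the gripper's body (76 mm by 85 mm) begins 54 mm behind the grasp point. The pads swing forward as they close: fully open they stand 13 mm farther back than shut.
Start: joints at [-1.545, 0.181, 1.607, -0, 1.354, -0.206], TCP at [0.132, -0.56, 0.231] pointing down, gripper open.
Joint ranges: [-2.99, 2.99], [-0.89, 2.07], [0.3, 2.58], [-1.14, 4.28], [0, 2.63], [-3.12, 3.12]. Speed limits (rad/s): [2.57, 2.57, 3.01, 3.14, 3.14, 3.14].

### API

Orientations are given as a unit quaternion [w, x, y, z].
In Python, from bench import ctrl, viewer gives the robot as it stands.
- The arm moves only by the shell command python3 -m handwheel 'ROWS' [OPENING]. ROWS is JSON, a list of rows, each an object with "travel": the shift along the tool's x, y, z as a fraction of full scale, a list of three; "dr": the turn, a rotation vector about the tool's x, y, z as a fraction of full scale, a list of three. A call has 1 to 20 rows; each row shifts and turns the pose as measured when the row begins, along the tool's axes as they then stand; what a row does not reach is not made up. Full scale, the value 1, is 150 mm for a shift and 30 degrees for a turn. A row lasts 1/12 s, in which the tool goes at most 41.7 mm and 7.16 degrees, less where a joint would pass 70% of its speed; a pose out of reach is approached as far as the arm can. A call with a number of a shift or a turn outside -1 to 1 is refused whole. A call with a gripper value outside its range is refused whole. OPENING is the opening, from -1 (shut) to 1 (fully open), set as the call begins (- or left out, the last holds). The fingers move at their own pace and stop on an object; the grip force is fixed at half the most. Time passes only in rows, so rows that do not move let the fingers close. It gives the time, the measured TCP pose, the force and the opening at its end, in the units of the state.
- ctrl.get_obs(): the state, without advancing time (a new reading comes with each control period).
- viewer.camera(name): name is "scene" or "top"; returns the picture (400x640x3 uint8, red, green, blue); there is no depth.
- viewer.get_calibration(name): a dict with "camera_matrix" (3x3 intrinsics, pixels), "R" (3x3) and "t" (3): a world point X has camera coordinates R X + t. Camera axes: x right, y down, z forward; pixel columns grow to the right and rows downward; lengths in m; the calibration is good to about 2 mm. A picture is of the moment at which its call begins. get_calibration takes no time and is no camera call.
- ctrl.hand_in(): hands the job in, once; it reports no verdict.
The state is a dict: "time_s": time; "q": joint angles; "dq": joint speeds; "joint_efforts": joint torques, N m; "eef_pos": TCP position; "eef_rot": TCP orientation; "wrist_force": force on the tool from outside, world axes, zero at the start; "torque": the same for the moment, N m; "opening": opening from 0.0 (shut) to 1.0 (fully open).
Only numpy, scipy, OpenCV 4.12 (cv2) and the standard library are available. Lean on these libraries where they do the work, as an engineer would, in place of code of your own. Each camera call takes 0.05 s, during which the arm holds its last target. There are 200 camera calls.

## Working session

There is one attempt and no reset: what is moved stays moved. The work goes in short steps, Python scripts to look and compute and a shell command to move; the robot and the scene stay as the last step left them, time stands still between calls to the robot, and variables do not carry over. Pictures are saved under pics/ and viewed, about 8 in all and at most 12, crops included, and the job is handed in when it is done.

```bash
ls; mkdir -p pics
python3 - <<'E'
from bench import ctrl, viewer
import cv2, numpy as np
print(ctrl.get_obs(), ctrl.grip_point_offset)
for n in("scene","top"):
    c=viewer.get_calibration(n); print(n,c)
    cv2.imwrite(f"pics/{n}0.png",viewer.camera(n)[:,:,::-1])
E
```

```text
pics
{'time_s': 0.0, 'q': array([-1.54528420e+00,  1.81533897e-01,  1.60801066e+00,  1.32867234e-05,
        1.35380407e+00, -2.06293175e-01]), 'dq': array([0.00064229, 0.00079915, 0.00056296, 0.00026094, 0.0014318 ,
       0.00063019]), 'joint_efforts': array([ 3.26292800e-03, -4.44868505e+01, -3.51335227e+01, -1.27037688e-04,
        9.03918582e-03,  3.03739668e-06]), 'eef_pos': array([ 0.13210811, -0.55904914,  0.23038689]), 'eef_rot': array([-8.73813851e-04,  9.93290587e-01,  1.15641857e-01,  8.57132135e-05]), 'wrist_force': array([ 0.17971084, -0.55525847, -0.01590707]), 'torque': array([-0.00161491, -0.01945259,  0.0231362 ]), 'opening': 0.9982845051320457} 0.0187
scene {'camera_matrix': array([[424.80093006,   0.        , 321.34309428],
       [  0.        , 424.80093006, 196.5987098 ],
       [  0.        ,   0.        ,   1.        ]]), 'R': array([[-0.72391539,  0.68986816, -0.00533222],
       [ 0.4475451 ,  0.46372281, -0.7646336 ],
       [-0.5250237 , -0.55591644, -0.64444319]]), 't': array([ 0.41742722, -0.18689811,  1.49961671])}
top {'camera_matrix': array([[501.45996849,   0.        , 325.09017437],
       [  0.        , 501.45996849, 202.1488466 ],
       [  0.        ,   0.        ,   1.        ]]), 'R': array([[-0.01477011, -0.99977055,  0.01551407],
       [-0.99634015,  0.01340946, -0.08441859],
       [ 0.08419118, -0.01670416, -0.9963096 ]]), 't': array([-0.03730371,  0.54964264,  1.42532023])}
```

View pics/top0.png

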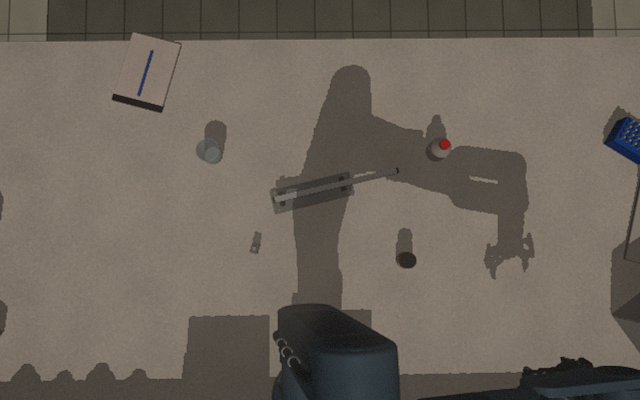

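View pics/scene0.png

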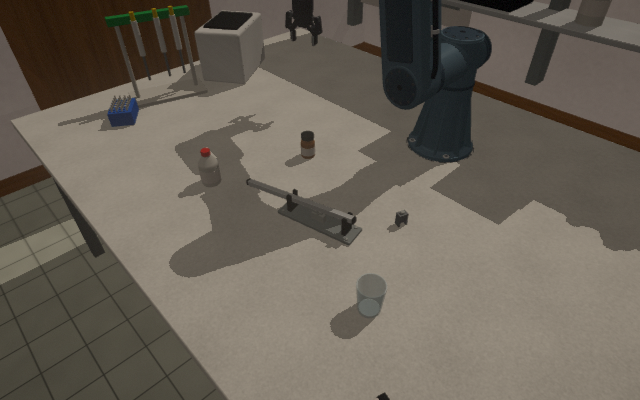

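```bash
cat > h.py <<'E'
from bench import ctrl, viewer
import cv2, numpy as np
C={n:viewer.get_calibration(n) for n in("scene","top")}
def cast(n,u,v,z):
    c=C[n]; d=c["R"].T@np.linalg.inv(c["camera_matrix"])@[u,v,1.]; o=-c["R"].T@c["t"]
    return o+d*(z-o[2])/d[2]
def proj(n,X):
    c=C[n]; p=c["camera_matrix"]@(c["R"]@np.asarray(X,float)+c["t"]); return p[:2]/p[2]
def tri(u1,u2):   # scene px, top px -> point
    P=[C[n]["camera_matrix"]@np.c_[C[n]["R"],C[n]["t"]] for n in("scene","top")]
    X=cv2.triangulatePoints(P[0],P[1],np.array(u1,float),np.array(u2,float))[:,0]; return X[:3]/X[3]
E
python3 - <<'E'
import cv2,numpy as np
t=cv2.imread("pics/top0.png"); s=cv2.imread("pics/scene0.png")
a=cv2.resize(t[160:260,245:405],None,fx=5,fy=5,interpolation=cv2.INTER_CUBIC)
b=cv2.resize(s[170:250,240:420],None,fx=4.4,fy=4.4,interpolation=cv2.INTER_CUBIC)
cv2.imwrite("pics/tc.png",cv2.convertScaleAbs(a,alpha=1.7)); cv2.imwrite("pics/sc.png",cv2.convertScaleAbs(b,alpha=1.7))
E
```

```text
(no output)
```

View pics/tc.png

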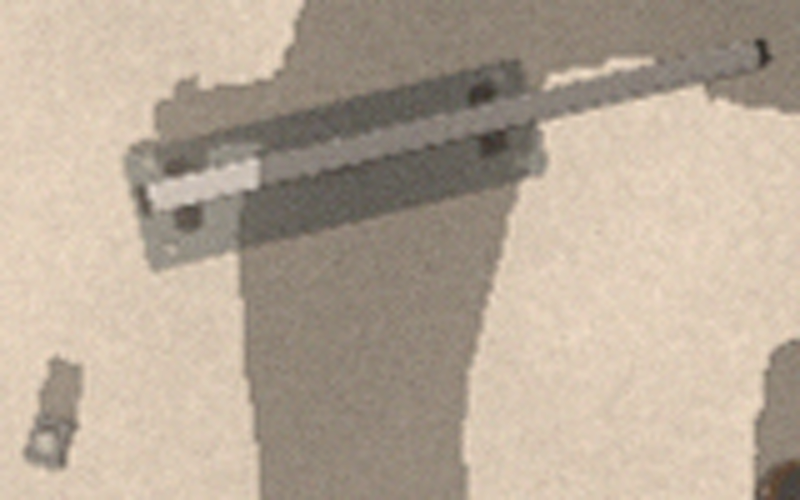

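View pics/sc.png

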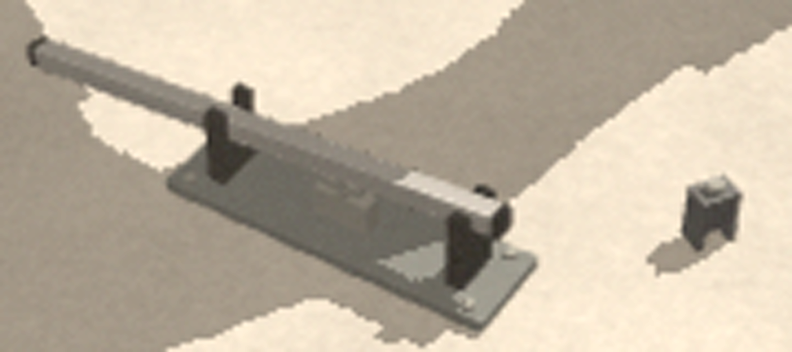

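Run:
```python
from h import *
np.set_printoptions(precision=4,suppress=True)
T=lambda u,v:(u/5+245,v/5+160)
S=lambda u,v:(u/4.4+240,v/4.4+170)
pl=np.array([cast("top",*T(*p),.01) for p in [(128,147),(155,270),(545,172),(520,62)]])
print("plate",pl.mean(0),[np.linalg.norm(pl[i]-pl[i-1]) for i in range(4)])
sp=np.array([cast("scene",*S(*p),.01) for p in [(168,183),(480,325),(537,262)]])
print("scene plate ctr",(sp[0]+sp[2])/2, np.linalg.norm(sp[1]-sp[0]),np.linalg.norm(sp[2]-sp[1]))
fk=np.array([cast("top",*T(*p),.065) for p in [(178,162),(188,218),(481,92),(491,143)]])
n,t=(fk[0]+fk[1])/2,(fk[2]+fk[3])/2
print("forks",n,t,"mid",(n+t)/2,"len",np.linalg.norm(n-t),"yaw",np.degrees(np.arctan2(*(n-t)[1::-1])))
d=(pl[0]+pl[1]-pl[2]-pl[3]);print("plate yaw",np.degrees(np.arctan2(d[1],d[0])))
d=sp[1]-sp[0];print("scene yaw",np.degrees(np.arctan2(d[1],d[0])))
a=tri(S(505,217),T(141,198));b=tri(S(33,52),T(766,53));print("nose",a,"tail",b,np.linalg.norm(a-b),"yaw",np.degrees(np.arctan2(*(a-b)[1::-1])))
for nm,tp in(("top",T(47,442)),):
    print("saddle head",cast("top",*tp,.046))
print("saddle head scene",cast("scene",*S(716,184),.046), tri(S(716,184),T(47,442)))
# saddle body top corners z=.04
print([cast("scene",*S(*p),.04) for p in [(686,187),(712,206),(741,193),(716,176)]])
print("beaker",cast("top",209,150,.04),"reagent",cast("top",440,148,.1),"buffer",cast("top",406,260,.08))
```

```text
plate [ 0.579  -0.0089  0.01  ] [np.float64(0.234656330854772), np.float64(0.07370442896546757), np.float64(0.23437272512481416), np.float64(0.06639852600449972)]
scene plate ctr [ 0.5842 -0.0011  0.01  ] 0.23434358613114717 0.06546491940966076
forks [0.5589 0.0774 0.065 ] [ 0.5976 -0.0933  0.065 ] mid [ 0.5783 -0.0079  0.065 ] len 0.17510935042557202 yaw 102.78194334488457
plate yaw 102.4850286010979
scene yaw 103.38416457370847
nose [0.5542 0.1018 0.064 ] tail [ 0.6379 -0.2586  0.0306] 0.3715049050355674 yaw 103.0858505773961
saddle head [0.4191 0.1563 0.046 ]
saddle head scene [0.4226 0.1606 0.046 ] [0.4188 0.1573 0.0415]
[array([0.4325, 0.1457, 0.04  ]), array([0.4347, 0.1678, 0.04  ]), array([0.4123, 0.1729, 0.04  ]), array([0.4109, 0.1523, 0.04  ])]
beaker [0.7024 0.2863 0.04  ] reagent [ 0.6889 -0.3645  0.1   ] buffer [ 0.3813 -0.2648  0.08  ]
```

```bash
python3 -m handwheel '[{"travel":[0.267,0,0],"dr":[0,0,-0.15]},{"travel":[0.267,0,0],"dr":[0,0,-0.15]},{"travel":[0.267,0,0],"dr":[0,0,-0.15]},{"travel":[0.267,0,0],"dr":[0,0,-0.15]},{"travel":[0.267,0,0],"dr":[0,0,-0.15]},{"travel":[0.267,0,0],"dr":[0,0,-0.15]},{"travel":[0.267,0,0],"dr":[0,0,-0.15]},{"travel":[0.267,0,0],"dr":[0,0,-0.15]},{"travel":[0.267,0,0],"dr":[0,0,-0.15]},{"travel":[0.267,0,0],"dr":[0,0,-0.15]},{"travel":[0.267,0,0],"dr":[0,0,-0.15]},{"travel":[0.267,0,0],"dr":[0,0,-0.15]},{"travel":[0.267,0,0],"dr":[0,0,-0.15]},{"travel":[0.267,0,0],"dr":[0,0,-0.15]},{"travel":[0.267,0,0],"dr":[0,0,-0.15]},{"travel":[0.267,0,0],"dr":[0,0,-0.15]},{"travel":[0.267,0,0],"dr":[0,0,-0.15]},{"travel":[0.267,0,0],"dr":[0,0,-0.15]},{"travel":[0,0,0],"dr":[0,0,0]}]' 0.2
cat >> h.py <<'E'
from scipy.spatial.transform import Rotation as Rn
np.set_printoptions(precision=4,suppress=True)
RC=np.array([.580,-.006,.045]); YAW=np.radians(102.9)
def togo(p,yaw,pitch=0):
    """remaining shift (in units of full scale, tool axes) and turn to TCP p, tool x at yaw, tool down"""
    o=ctrl.get_obs(); R=Rn.from_quat(o["eef_rot"],scalar_first=True)
    G=Rn.from_euler("ZX",[yaw,np.pi])
    print("t",o["time_s"],"pos",o["eef_pos"],"F",o["wrist_force"],"open",o["opening"])
    print("travel",R.inv().apply(np.array(p)-o["eef_pos"])/.15,"dr",(R.inv()*G).as_rotvec()/np.radians(30))
def cr(x,y=0,z=0):  # cradle frame -> world (z from bench)
    c,s=np.cos(YAW),np.sin(YAW); return np.array([RC[0]+c*x-s*y,RC[1]+s*x+c*y,z])
E
python3 -c "
from h import *
togo(cr(.04,0,.12),YAW)"
```

```text
time_s: 1.68
eef_pos: [0.5389, -0.0138, 0.2229]
eef_rot: [-0.007, 0.657, 0.754, 0.001]
wrist_force: [0.3, -1.3, -0.7]
opening: 0.598
t 1.6833 pos [ 0.5389 -0.0138  0.2229] F [ 0.3098 -1.3486 -0.665 ] open 0.5977357661095819
travel [0.2711 0.2595 0.688 ] dr [-0.0121 -0.0242 -0.1697]
```

```bash
python3 -m handwheel '[{"travel":[0.14,0.13,0.25],"dr":[-0.01,-0.02,-0.1]},{"travel":[0.13,0.13,0.25],"dr":[0,0,-0.07]},{"travel":[0,0,0.19],"dr":[0,0,0]},{"travel":[0,0,0],"dr":[0,0,0]},{"travel":[0,0,0],"dr":[0,0,0]}]'
python3 -c "
from h import *
togo(cr(.04,0,.036),YAW)
a=viewer.camera('top')[140:240,240:400]; b=viewer.camera('scene')[100:250,230:420]
a=cv2.resize(a,None,fx=4,fy=4,interpolation=2)
b=cv2.resize(b,None,fx=3.3,fy=3.3,interpolation=2)[:400]
b=b[:, :]
h=400;print(a.shape,b.shape)
cv2.imwrite('pics/c1.png',cv2.convertScaleAbs(cv2.resize(np.hstack([a,b[:400]]),None,fx=.63,fy=.63)[:,:,::-1],alpha=1.6))"
```

```text
time_s: 2.1
eef_pos: [0.5691, 0.0311, 0.1264]
eef_rot: [0.001, 0.619, 0.785, 0.001]
wrist_force: [0.2, -0.2, 0.6]
opening: 0.6
t 2.1 pos [0.5691 0.0311 0.1264] F [ 0.1504 -0.2442  0.6325] open 0.5995952636583901
travel [0.01   0.014  0.6027] dr [0.0052 0.0021 0.0184]
(400, 640, 3) (400, 627, 3)
```

View pics/c1.png

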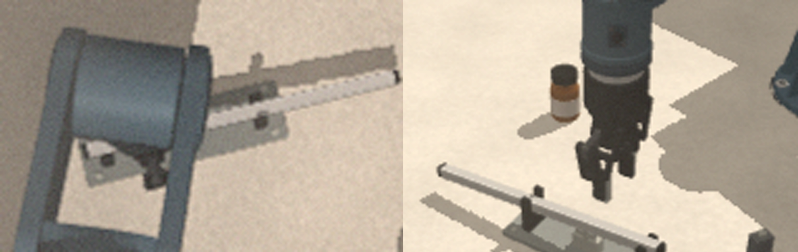

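```bash
python3 -m handwheel '[{"travel":[0.01,0.014,0.2],"dr":[0,0,0.018]},{"travel":[0,0,0.2],"dr":[0,0,0]},{"travel":[0,0,0.15],"dr":[0,0,0]},{"travel":[0,0,0.03],"dr":[0,0,0]},{"travel":[0,0,0],"dr":[0,0,0]},{"travel":[0,0,0],"dr":[0,0,0]}]'
python3 -c "
from h import *
togo(cr(.04,0,.038),YAW)"
```

```text
time_s: 2.7
eef_pos: [0.5816, 0.0257, 0.0522]
eef_rot: [0.012, 0.627, 0.779, 0.006]
wrist_force: [0.5, 0.1, 0.0]
opening: 0.599
t 2.7 pos [0.5816 0.0257 0.0522] F [0.4987 0.0962 0.0494] open 0.598901111810582
travel [ 0.0638 -0.0606  0.0927] dr [ 0.0459  0.0202 -0.0177]
```

```bash
python3 -m handwheel '[{"travel":[0.064,-0.06,0],"dr":[0.045,0.02,-0.018]},{"travel":[0,0,0],"dr":[0,0,0]},{"travel":[0,0,0],"dr":[0,0,0]}]'
python3 -c "
from h import *
togo(cr(.04,0,.038),YAW)"
```

```text
time_s: 2.95
eef_pos: [0.5749, 0.0313, 0.0585]
eef_rot: [0.004, 0.624, 0.782, 0.002]
wrist_force: [-0.3, 1.3, 0.3]
opening: 0.597
t 2.95 pos [0.5749 0.0313 0.0585] F [-0.2557  1.2768  0.2526] open 0.5967886487600595
travel [ 0.017  -0.024   0.1366] dr [ 0.0172  0.007  -0.0029]
```

```bash
python3 -m handwheel '[{"travel":[0.017,-0.024,0.07],"dr":[0.017,0.007,0]},{"travel":[0,0,0.05],"dr":[0,0,0]},{"travel":[0,0,0.02],"dr":[0,0,0]},{"travel":[0,0,0],"dr":[0,0,0]}]'
python3 -c "
from h import *
togo(cr(.04,0,.038),YAW)"
```

```text
time_s: 3.28
eef_pos: [0.5741, 0.032, 0.0394]
eef_rot: [0.003, 0.624, 0.781, 0.002]
wrist_force: [-0.9, 0.6, -0.3]
opening: 0.601
t 3.2833 pos [0.5741 0.032  0.0394] F [-0.8656  0.5653 -0.3358] open 0.6008033492922329
travel [ 0.0108 -0.0185  0.009 ] dr [ 0.0138  0.0059 -0.0044]
```

```bash
python3 -m handwheel '[{"travel":[0.012,-0.018,0.01],"dr":[0.014,0.006,0]},{"travel":[0,0,0],"dr":[0,0,0]},{"travel":[0,0,0],"dr":[0,0,0]}]'
python3 -c "
from h import *
togo(cr(.04,0,.038),YAW)"
```

```text
time_s: 3.53
eef_pos: [0.5703, 0.0332, 0.0366]
eef_rot: [-0.001, 0.624, 0.781, -0.001]
wrist_force: [0.0, -0.6, -0.5]
opening: 0.597
t 3.5333 pos [0.5703 0.0332 0.0366] F [ 0.0479 -0.6224 -0.4788] open 0.5971051744884392
travel [-0.0026  0.0049 -0.0092] dr [-0.0049 -0.0019 -0.0049]
```

```bash
python3 -m handwheel '[{"travel":[0,0,0],"dr":[0,0,0]},{"travel":[0,0,0],"dr":[0,0,0]},{"travel":[0,0,0],"dr":[0,0,0]},{"travel":[0,0,0],"dr":[0,0,0]},{"travel":[0,0,0],"dr":[0,0,0]},{"travel":[0,0,0],"dr":[0,0,0]}]' -0.75
python3 -c "
from h import *
togo(cr(.04,0,.038),YAW)"
```

```text
time_s: 4.03
eef_pos: [0.5703, 0.0332, 0.0368]
eef_rot: [-0.001, 0.624, 0.781, -0.001]
wrist_force: [-0.0, 0.5, -0.2]
opening: 0.18
t 4.0333 pos [0.5703 0.0332 0.0368] F [-0.0355  0.4631 -0.191 ] open 0.17972673852865814
travel [-0.0028  0.0046 -0.0081] dr [-0.0049 -0.0019 -0.0049]
```

```bash
python3 -m handwheel '[{"travel":[0.035,0,-0.0022],"dr":[0,0,0]},{"travel":[0.035,0,-0.0022],"dr":[0,0,0]},{"travel":[0.035,0,-0.0022],"dr":[0,0,0]},{"travel":[0.035,0,-0.0022],"dr":[0,0,0]},{"travel":[0,0,0],"dr":[0,0,0]},{"travel":[0,0,0],"dr":[0,0,0]}]'
python3 -c "
from h import *
togo(cr(.06,0,.038),YAW)"
```

```text
time_s: 4.53
eef_pos: [0.5652, 0.0561, 0.0384]
eef_rot: [-0.001, 0.624, 0.781, -0.001]
wrist_force: [1.0, -0.3, -0.4]
opening: 0.177
t 4.5333 pos [0.5652 0.0561 0.0384] F [ 1.0115 -0.2999 -0.3664] open 0.17672524540935555
travel [-0.0254  0.004   0.0025] dr [-0.0043 -0.0011 -0.0042]
```

```bash
cat >> h.py <<'E'
def cap(n,X,im,r=9):
    u,v=proj(n,X).round().astype(int); w=im[v-r:v+r+1,u-r:u+r+1].max(2).astype(float)
    k=np.clip(55-w,0,None); ys,xs=np.mgrid[v-r:v+r+1,u-r:u+r+1]
    return np.array([(k*xs).sum(),(k*ys).sum()])/max(k.sum(),1e-9),(k>0).sum(),w.min()
def bar(midx,ang=0.,tag=None):
    T,S=viewer.camera("top"),viewer.camera("scene")
    if tag: cv2.imwrite(f"pics/{tag}t.png",T[:,:,::-1]); cv2.imwrite(f"pics/{tag}s.png",S[:,:,::-1])
    for nm,s in(("tail",-.185),("nose",.185)):
        x=midx+s; X=cr(x,0,.053+x*ang)
        s_,t_=cap("scene",X,S),cap("top",X,T)
        P=tri(s_[0],t_[0]); c,q=np.cos(YAW),np.sin(YAW); d=P[:2]-RC[:2]
        print(nm,"scene",*s_,"top",*t_,"cradle xyz",c*d[0]+q*d[1],-q*d[0]+c*d[1],P[2],"pred",proj("scene",X),proj("top",X))
E
python3 -m handwheel '[{"travel":[0,0,0],"dr":[0,0,0]},{"travel":[0,0,0],"dr":[0,0,0]},{"travel":[0,0,0],"dr":[0,0,0]},{"travel":[0,0,0],"dr":[0,0,0]},{"travel":[0,0,0],"dr":[0,0,0]},{"travel":[0,0,0],"dr":[0,0,0]},{"travel":[0,0,0],"dr":[0,0,0]},{"travel":[0,0,0],"dr":[0,0,0]}]' -0.2
python3 -c "
from h import *
bar(-.050,.03,'r1')
a=cv2.imread('pics/r1s.png')[120:260,230:390];cv2.imwrite('pics/r1c.png',cv2.convertScaleAbs(cv2.resize(a,None,fx=4,fy=4,interpolation=2),alpha=1.6))"
```

```text
time_s: 5.2
eef_pos: [0.5655, 0.056, 0.0386]
eef_rot: [-0.001, 0.624, 0.781, -0.0]
wrist_force: [0.3, -0.2, 0.3]
opening: 0.403
tail scene [253. 185.] 1 50.0 top [389.1538 171.9231] 3 43.0 cradle xyz -0.23328310676211741 -0.0029528738249568823 0.03125503021089277 pred [253.4236 180.5313] [391.0861 171.5954]
nose scene [361.1602 223.1292] 20 27.0 top [263.9467 199.4157] 176 40.0 cradle xyz 0.13477731942995308 -0.005464759698525088 0.06798782527620748 pred [362.0069 224.9898] [264.7081 201.6738]
```

View pics/r1c.png

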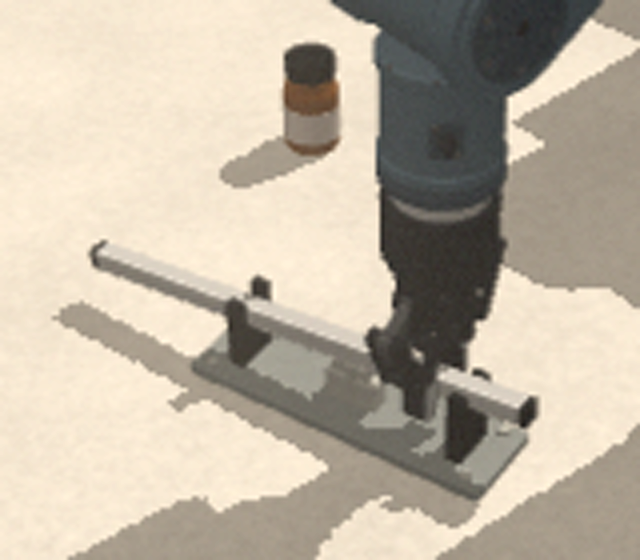

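```bash
cat >> h.py <<'E'
from scipy.optimize import least_squares
def E(mx,a,s): return cr((mx+s*np.cos(a)),0,.053+(mx+s)*a)
def capc(im,c,thr=75,r=6):
    for _ in range(3):
        u,v=np.round(c).astype(int); w=im[v-r:v+r+1,u-r:u+r+1].max(2).astype(float)
        k=np.clip(thr-w,0,None); ys,xs=np.mgrid[v-r:v+r+1,u-r:u+r+1]
        if (k>0).sum()<3: return None
        c=np.array([(k*xs).sum(),(k*ys).sum()])/k.sum()
    return c
def fit(im,mx,a=0.):
    t,n=capc(im,proj("scene",E(mx,a,-.185))),capc(im,proj("scene",E(mx,a,.185)))
    print("caps",t,n)
    if t is None or n is None: return
    f=lambda p:np.r_[proj("scene",E(p[0],p[1],-.185))-t,proj("scene",E(p[0],p[1],.185))-n]
    s=least_squares(f,[mx,a],x_scale=[.01,.01]); print("midx %.4f ang(nose up) %.4f"%tuple(s.x),"res",s.fun)
E
python3 -c "
from h import *
for f,m in(('scene0',-.073),('r1s',-.05)): fit(cv2.imread(f'pics/{f}.png'),m,.062)"
```

```text
caps [247.9306 181.7301] [347.746  223.7188]
midx -0.0820 ang(nose up) 0.0742 res [-1.9977 -1.3704  3.5099 -4.4249]
caps [253.2857 183.9694] [361.1802 223.0732]
midx -0.0521 ang(nose up) 0.0828 res [ 0.2244 -0.2997  0.0647 -0.4163]
```

```bash
python3 -m handwheel '[{"travel":[-0.055,0,0],"dr":[0,0,0]},{"travel":[-0.055,0,0.003],"dr":[0,0,0]},{"travel":[-0.055,0,0.003],"dr":[0,0,0]},{"travel":[-0.035,0,0.003],"dr":[0,0,0]},{"travel":[0,0,0],"dr":[0,0,0]},{"travel":[0,0,0],"dr":[0,0,0]}]'
python3 -c "
from h import *
togo(cr(.03,0,.037),YAW)"
```

```text
time_s: 5.8
eef_pos: [0.5731, 0.0226, 0.0371]
eef_rot: [-0.001, 0.624, 0.781, -0.001]
wrist_force: [-1.2, 0.1, 0.0]
opening: 0.402
t 5.8 pos [0.5731 0.0226 0.0371] F [-1.2394  0.1013  0.0034] open 0.40215640771695593
travel [0.0035 0.0023 0.0005] dr [-0.0029 -0.0005 -0.0058]
```

Grip, then slide about 24 mm.

```bash
python3 -m handwheel '[{"travel":[0,0,0],"dr":[0,0,0]},{"travel":[0,0,0],"dr":[0,0,0]},{"travel":[0,0,0],"dr":[0,0,0]},{"travel":[0,0,0],"dr":[0,0,0]},{"travel":[0,0,0],"dr":[0,0,0]},{"travel":[0.035,0,-0.0022],"dr":[0,0,0]},{"travel":[0.035,0,-0.0022],"dr":[0,0,0]},{"travel":[0.035,0,-0.0022],"dr":[0,0,0]},{"travel":[0.035,0,-0.0022],"dr":[0,0,0]},{"travel":[0,0,0],"dr":[0,0,0]},{"travel":[0,0,0],"dr":[0,0,0]}]' -0.75
python3 -c "
from h import *
togo(cr(.03,0,.037),YAW)"
python3 -m handwheel '[{"travel":[0,0,0],"dr":[0,0,0]},{"travel":[0,0,0],"dr":[0,0,0]},{"travel":[0,0,0],"dr":[0,0,0]},{"travel":[0,0,0],"dr":[0,0,0]},{"travel":[0,0,0],"dr":[0,0,0]},{"travel":[0,0,0],"dr":[0,0,0]},{"travel":[0,0,0],"dr":[0,0,0]},{"travel":[0,0,0],"dr":[0,0,0]},{"travel":[0,0,0],"dr":[0,0,0]},{"travel":[0,0,0],"dr":[0,0,0]},{"travel":[0,0,0],"dr":[0,0,0]},{"travel":[0,0,0],"dr":[0,0,0]}]' -0.2
python3 -c "
from h import *
im=viewer.camera('scene')[:,:,::-1];cv2.imwrite('pics/r2s.png',im)
fit(im,-.029,0)"
```

```text
time_s: 6.72
eef_pos: [0.5677, 0.0461, 0.0386]
eef_rot: [-0.0, 0.624, 0.781, -0.001]
wrist_force: [0.2, -1.4, 0.0]
opening: 0.171
t 6.7167 pos [0.5677 0.0461 0.0386] F [ 0.1778 -1.3938  0.0026] open 0.17086826649847664
travel [-0.1566  0.0028  0.011 ] dr [-0.0029  0.0005 -0.0035]
time_s: 7.72
eef_pos: [0.5675, 0.0462, 0.0385]
eef_rot: [-0.001, 0.624, 0.781, -0.001]
wrist_force: [0.0, -0.5, 0.4]
opening: 0.396
caps [259.7963 185.7222] [369.54   226.2141]
midx -0.0274 ang(nose up) 0.0764 res [-0.0785 -0.1438  0.1707 -0.1987]
```

```bash
python3 -c "
from h import *
a=cv2.imread('pics/r2s.png')[170:245,235:385];cv2.imwrite('pics/r2c.png',cv2.convertScaleAbs(cv2.resize(a,None,fx=5.3,fy=5.3,interpolation=2),alpha=1.6))
for m,a in((-.0274,.062),(-.0274,.0),(-.0274,-.062)): print(proj('scene',E(m,a,-.185)),proj('scene',E(m,a,.185)))"
```

```text
[259.5631 184.7502] [369.7072 226.6776]
[259.0284 181.2194] [369.5713 229.4499]
[258.6735 177.7221] [369.1955 232.0852]
```

View pics/r2c.png

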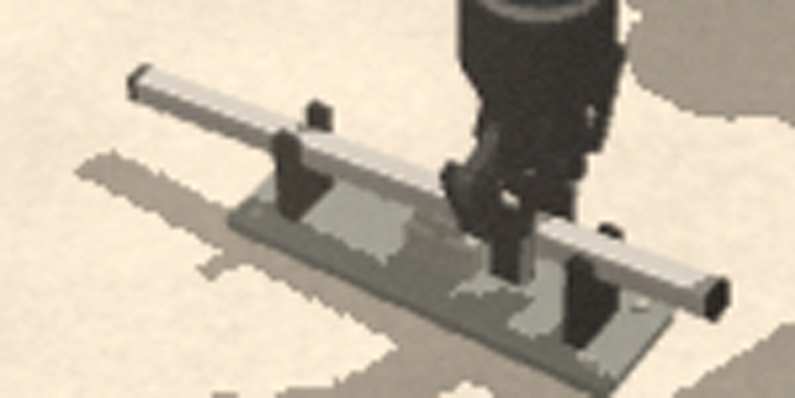

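```bash
python3 -m handwheel '[{"travel":[-0.055,0,0],"dr":[0,0,0]},{"travel":[-0.055,0,0.003],"dr":[0,0,0]},{"travel":[-0.015,0,0.003],"dr":[0,0,0]},{"travel":[0,0,0.003],"dr":[0,0,0]},{"travel":[0,0,0],"dr":[0,0,0]}]'
python3 -m handwheel '[{"travel":[0,0,0],"dr":[0,0,0]},{"travel":[0,0,0],"dr":[0,0,0]},{"travel":[0,0,0],"dr":[0,0,0]},{"travel":[0,0,0],"dr":[0,0,0]},{"travel":[0,0,0],"dr":[0,0,0]},{"travel":[0.028,0,-0.0016],"dr":[0,0,0]},{"travel":[0.028,0,-0.0016],"dr":[0,0,0]},{"travel":[0.028,0,-0.0016],"dr":[0,0,0]},{"travel":[0.028,0,-0.0016],"dr":[0,0,0]},{"travel":[0,0,0],"dr":[0,0,0]},{"travel":[0,0,0],"dr":[0,0,0]}]' -0.75
python3 -m handwheel '[{"travel":[0,0,0],"dr":[0,0,0]},{"travel":[0,0,0],"dr":[0,0,0]},{"travel":[0,0,0],"dr":[0,0,0]},{"travel":[0,0,0],"dr":[0,0,0]},{"travel":[0,0,0],"dr":[0,0,0]},{"travel":[0,0,0],"dr":[0,0,0]},{"travel":[0,0,0],"dr":[0,0,0]},{"travel":[0,0,0],"dr":[0,0,0]},{"travel":[0,0,0],"dr":[0,0,0]},{"travel":[0,0,0],"dr":[0,0,0]},{"travel":[0,0,0],"dr":[0,0,0]},{"travel":[0,0,0],"dr":[0,0,0]}]' -0.2
python3 -c "
from h import *
im=viewer.camera('scene')[:,:,::-1];cv2.imwrite('pics/r3s.png',im)
fit(im,-.009,0)"
```

```text
time_s: 8.18
eef_pos: [0.5724, 0.0254, 0.0371]
eef_rot: [-0.001, 0.624, 0.781, -0.001]
wrist_force: [-0.1, 0.1, 0.0]
opening: 0.4
time_s: 9.1
eef_pos: [0.5682, 0.0438, 0.0383]
eef_rot: [-0.0, 0.624, 0.781, -0.001]
wrist_force: [-0.1, -1.9, 0.3]
opening: 0.177
time_s: 10.1
eef_pos: [0.568, 0.0441, 0.038]
eef_rot: [-0.001, 0.624, 0.781, -0.001]
wrist_force: [0.0, -1.2, -0.5]
opening: 0.405
caps [264.5954 185.2061] [376.2793 231.4725]
midx -0.0073 ang(nose up) 0.0264 res [-0.1127 -0.3211  0.3186 -0.3232]
```

```bash
python3 -m handwheel '[{"travel":[0,0,0],"dr":[0,0,0]},{"travel":[0,0,0],"dr":[0,0,0]},{"travel":[0,0,0],"dr":[0,0,0]},{"travel":[0,0,0],"dr":[0,0,0]},{"travel":[0,0,0],"dr":[0,0,0]},{"travel":[0,0,0],"dr":[0,0,0]},{"travel":[0,0,0],"dr":[0,0,0]},{"travel":[0,0,0],"dr":[0,0,0]},{"travel":[0,0,0],"dr":[0,0,0]},{"travel":[0,0,0],"dr":[0,0,0]},{"travel":[0,0,0],"dr":[0,0,0]},{"travel":[0,0,0],"dr":[0,0,0]}]' -0.1
python3 -c "
from h import *
im=viewer.camera('scene')[:,:,::-1];cv2.imwrite('pics/r4s.png',im)
cv2.imwrite('pics/r4t.png',viewer.camera('top')[:,:,::-1])
fit(im,-.009,0)
a=im[170:250,235:395];cv2.imwrite('pics/r4c.png',cv2.convertScaleAbs(cv2.resize(a,None,fx=5,fy=5,interpolation=2),alpha=1.6))"
```

```text
time_s: 11.15
eef_pos: [0.568, 0.0441, 0.0381]
eef_rot: [-0.001, 0.624, 0.781, -0.001]
wrist_force: [-1.1, 0.4, 0.3]
opening: 0.452
caps [264.5338 185.2556] [376.2702 231.5148]
midx -0.0074 ang(nose up) 0.0264 res [-0.0604 -0.3744  0.3154 -0.3709]
```

View pics/r4c.png

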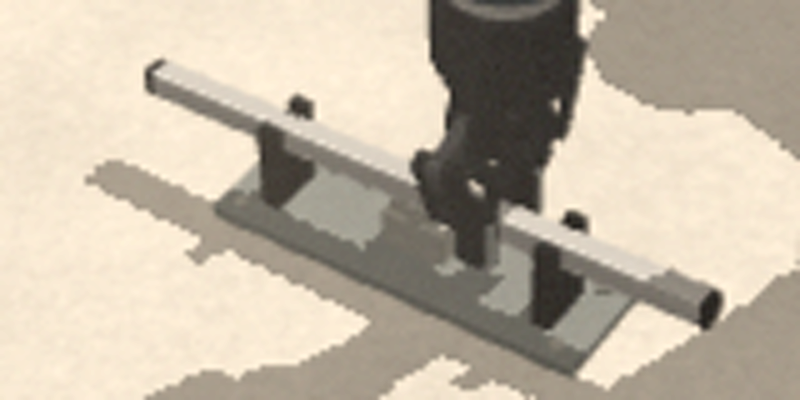

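```bash
python3 -c "
from h import *
for x in(-.09,.09):
  for y in(-.0145,.0145): print(x,y,proj('scene',cr(x,y,.065)), (proj('scene',cr(x,y,.065))-[235,170])*5)
for x,y in((-.12,-.035),(.12,-.035),(.12,.035)): print('plate',(proj('scene',cr(x,y,.01))-[235,170])*5)
for a in(.062,0,-.062): print(a,(proj('scene',E(-.0074,a,-.185))-[235,170])*5,(proj('scene',E(-.0074,a,.185))-[235,170])*5)
a=cv2.imread('pics/r4t.png')[150:230,230:400];cv2.imwrite('pics/r4tc.png',cv2.convertScaleAbs(cv2.resize(a,None,fx=4.7,fy=4.7,interpolation=2),alpha=1.6))
"
```

```text
-0.09 -0.0145 [289.0967 195.2844] [270.4833 126.4218]
-0.09 0.0145 [295.2348 189.7815] [301.1742  98.9076]
0.09 -0.0145 [344.3767 219.4686] [546.8835 247.3428]
0.09 0.0145 [350.0269 213.1971] [575.1347 215.9856]
plate [212.4213 200.66  ]
plate [572.4805 367.2579]
plate [637.5985 289.3051]
0.062 [148.7795  83.6376] [708.3489 296.6434]
0 [146.4544  67.5772] [707.2773 312.2674]
-0.062 [145.0479  51.7307] [704.9947 327.1547]
```

View pics/r4tc.png

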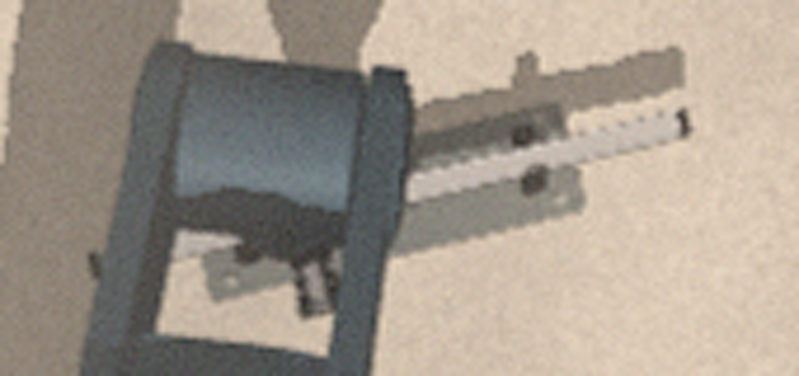

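```bash
python3 -m handwheel '[{"travel":[0,0,-0.1],"dr":[0,0,0]},{"travel":[0,0,-0.15],"dr":[0,0,0]},{"travel":[0,0,-0.15],"dr":[0,0,0]},{"travel":[0,0,0],"dr":[0,0,0]},{"travel":[0,0,0],"dr":[0,0,0]},{"travel":[0,0,0],"dr":[0,0,0]},{"travel":[0,0,0],"dr":[0,0,0]},{"travel":[0,0,0],"dr":[0,0,0]},{"travel":[0,0,0],"dr":[0,0,0]},{"travel":[0,0,0],"dr":[0,0,0]}]' 0.2
python3 -c "
from h import *
togo(cr(.03,0,.037),YAW)
im=viewer.camera('scene')[:,:,::-1];cv2.imwrite('pics/r5s.png',im)
fit(im,-.009,0)
c=capc(im,proj('scene',cr(.09,-.0145,.06)));print(c)
a=im[170:250,235:395];cv2.imwrite('pics/r5c.png',cv2.convertScaleAbs(cv2.resize(a,None,fx=5,fy=5,interpolation=2),alpha=1.6))"
```

```text
time_s: 12.08
eef_pos: [0.5649, 0.0444, 0.0958]
eef_rot: [-0.004, 0.624, 0.781, -0.003]
wrist_force: [0.5, -0.5, 0.4]
opening: 0.603
t 12.0833 pos [0.5649 0.0444 0.0958] F [ 0.4849 -0.5003  0.3524] open 0.6033438990644955
travel [-0.1514  0.0272  0.391 ] dr [-0.0177 -0.0064 -0.0045]
caps [264.5971 185.2014] [376.2683 231.5146]
midx -0.0073 ang(nose up) 0.0260 res [-0.1141 -0.3387  0.3326 -0.3403]
[345.1442 225.8418]
```

```bash
python3 -m handwheel '[{"travel":[-0.05,0.02,0.1],"dr":[-0.015,0,0]},{"travel":[-0.03,0.007,0.13],"dr":[0,0,0]},{"travel":[0,0,0.1],"dr":[0,0,0]},{"travel":[0,0,0.04],"dr":[0,0,0]},{"travel":[0,0,0],"dr":[0,0,0]},{"travel":[0,0,0],"dr":[0,0,0]}]' -0.2
python3 -c "
from h import *
togo(cr(.04,0,.036),YAW)"
```

```text
time_s: 12.63
eef_pos: [0.5715, 0.0335, 0.0376]
eef_rot: [-0.002, 0.624, 0.781, 0.0]
wrist_force: [0.2, 0.2, -0.5]
opening: 0.4
t 12.6333 pos [0.5715 0.0335 0.0376] F [ 0.1696  0.1549 -0.4776] open 0.39989474302726774
travel [-0.0029 -0.0033  0.0105] dr [-0.0032 -0.007  -0.0038]
```

```bash
python3 -m handwheel '[{"travel":[0,0,0],"dr":[0,0,0]},{"travel":[0,0,0],"dr":[0,0,0]},{"travel":[0,0,0],"dr":[0,0,0]},{"travel":[0,0,0],"dr":[0,0,0]},{"travel":[0,0,0],"dr":[0,0,0]},{"travel":[0.028,0,0],"dr":[0,0,0]},{"travel":[0.028,0,0],"dr":[0,0,0]},{"travel":[0.028,0,0],"dr":[0,0,0]},{"travel":[0,0,0],"dr":[0,0,0]},{"travel":[0,0,0],"dr":[0,0,0]}]' -0.75
python3 -m handwheel '[{"travel":[0,0,0],"dr":[0,0,0]},{"travel":[0,0,0],"dr":[0,0,0]},{"travel":[0,0,0],"dr":[0,0,0]},{"travel":[0,0,0],"dr":[0,0,0]},{"travel":[0,0,0],"dr":[0,0,0]},{"travel":[0,0,0],"dr":[0,0,0]},{"travel":[0,0,0],"dr":[0,0,0]},{"travel":[0,0,0],"dr":[0,0,0]},{"travel":[0,0,0],"dr":[0,0,0]},{"travel":[0,0,0],"dr":[0,0,0]},{"travel":[0,0,0],"dr":[0,0,0]},{"travel":[0,0,0],"dr":[0,0,0]}]' -0.2
python3 -c "
from h import *
im=viewer.camera('scene')[:,:,::-1];cv2.imwrite('pics/r6s.png',im)
fit(im,.007,0)"
```

```text
time_s: 13.47
eef_pos: [0.5696, 0.0479, 0.0407]
eef_rot: [-0.001, 0.624, 0.782, 0.002]
wrist_force: [-0.3, 0.1, -1.6]
opening: 0.171
time_s: 14.47
eef_pos: [0.5709, 0.0474, 0.0418]
eef_rot: [0.001, 0.624, 0.782, 0.002]
wrist_force: [0.2, 0.2, 0.1]
opening: 0.4
caps [268.4851 184.0075] [380.8028 237.9717]
midx 0.0084 ang(nose up) -0.0469 res [-0.1855 -0.8649  0.7762 -0.6488]
```

```bash
python3 -m handwheel '[{"travel":[0,-0.01,0.025],"dr":[0,0,0]},{"travel":[0,0,0.02],"dr":[0,0,0]},{"travel":[0,0,0],"dr":[0,0,0]},{"travel":[0,0,0],"dr":[0,0,0]}]'
python3 -c "
from h import *
togo(cr(.05,0,.034),YAW)"
```

```text
time_s: 14.85
eef_pos: [0.5691, 0.0471, 0.0341]
eef_rot: [0.001, 0.624, 0.782, 0.002]
wrist_force: [0.5, -0.5, -0.6]
opening: 0.397
t 14.85 pos [0.5691 0.0471 0.0341] F [ 0.5467 -0.4537 -0.6497] open 0.39736812582302233
travel [-0.0278 -0.008   0.0007] dr [ 0.0071 -0.0032 -0.0023]
```

```bash
python3 -m handwheel '[{"travel":[0,0,0],"dr":[0,0,0]},{"travel":[0,0,0],"dr":[0,0,0]},{"travel":[0,0,0],"dr":[0,0,0]},{"travel":[0,0,0],"dr":[0,0,0]},{"travel":[0,0,0],"dr":[0,0,0]},{"travel":[-0.027,0,-0.002],"dr":[0,0,0]},{"travel":[-0.027,0,-0.002],"dr":[0,0,0]},{"travel":[-0.027,0,-0.002],"dr":[0,0,0]},{"travel":[0,0,0],"dr":[0,0,0]},{"travel":[0,0,0],"dr":[0,0,0]}]' -0.75
python3 -c "
from h import *
togo(cr(.05,0,.034),YAW)
im=viewer.camera('scene')[:,:,::-1]
fit(im,-.005,0)"
```

```text
time_s: 15.68
eef_pos: [0.5719, 0.0342, 0.035]
eef_rot: [0.0, 0.624, 0.782, 0.002]
wrist_force: [-0.5, 0.9, 0.5]
opening: 0.175
t 15.6833 pos [0.5719 0.0342 0.035 ] F [-0.4894  0.8835  0.4636] open 0.17493278105938773
travel [ 0.06   -0.007   0.0065] dr [ 0.0063 -0.0045 -0.0023]
caps [264.7764 181.8385] [376.3873 235.5896]
midx -0.0052 ang(nose up) -0.0481 res [-0.1249 -0.5014  0.4984 -0.4462]
```

```bash
python3 -m handwheel '[{"travel":[0,0,0],"dr":[0,0,0]},{"travel":[0,0,0],"dr":[0,0,0]},{"travel":[0,0,0],"dr":[0,0,0]},{"travel":[0,0,0],"dr":[0,0,0]},{"travel":[0,0,0],"dr":[0,0,0]},{"travel":[0,0,0],"dr":[0,0,0]},{"travel":[0,0,0],"dr":[0,0,0]},{"travel":[0,0,0],"dr":[0,0,0]},{"travel":[0,0,0],"dr":[0,0,0]},{"travel":[0,0,0],"dr":[0,0,0]},{"travel":[0,0,0],"dr":[0,0,0]},{"travel":[0,0,0],"dr":[0,0,0]}]' -0.2
python3 -c "
from h import *
im=viewer.camera('scene')[:,:,::-1];cv2.imwrite('pics/r7s.png',im)
fit(im,-.005,0)"
```

```text
time_s: 16.73
eef_pos: [0.5722, 0.0341, 0.0352]
eef_rot: [0.001, 0.623, 0.782, 0.002]
wrist_force: [0.3, -1.1, -0.2]
opening: 0.402
caps [264.7426 185.0882] [376.5015 232.4027]
midx -0.0062 ang(nose up) 0.0163 res [-0.0274 -0.5997  0.4557 -0.5764]
```

```bash
python3 -m handwheel '[{"travel":[0,0,-0.1],"dr":[0,0,0]},{"travel":[0,0,-0.2],"dr":[0,0,0]},{"travel":[0,0,-0.25],"dr":[0,0,0]},{"travel":[-0.2,0.2,-0.1],"dr":[0,0,0]},{"travel":[-0.2,0.25,0],"dr":[0,0,0]},{"travel":[0,0.25,0],"dr":[0,0,0]},{"travel":[0,0.25,0],"dr":[0,0,0]},{"travel":[0,0,0],"dr":[0,0,0]}]' 0.4
python3 -c "
from h import *
im=viewer.camera('scene')[:,:,::-1];cv2.imwrite('pics/r8s.png',im)
tp=viewer.camera('top')[:,:,::-1];cv2.imwrite('pics/r8t.png',tp)
fit(im,-.005,0)
togo((.42,.158,.12),np.radians(77))
a=cv2.resize(im[185:245,270:390],None,fx=6.6,fy=6.6,interpolation=2)
for x in(-.015,.015,.002): 
  u=(proj('scene',cr(x,-.008,.045))-[270,185])*6.6; print(x,u)
b=cv2.resize(im[200:235,380:420],None,fx=5.6,fy=5.6,interpolation=2); c=cv2.resize(tp[225:260,235:275],None,fx=5.6,fy=5.6,interpolation=2)
p=np.zeros((196,a.shape[1],3),np.uint8); p[:,:224]=b; p[:,240:464]=c
cv2.imwrite('pics/r8c.png',cv2.convertScaleAbs(np.vstack([a,p]),alpha=1.6))"
```

```text
time_s: 17.45
eef_pos: [0.7225, 0.0074, 0.1338]
eef_rot: [-0.002, 0.624, 0.782, 0.0]
wrist_force: [-1.5, 0.1, -0.6]
opening: 0.701
caps [268.4695 183.9438] [376.5316 232.38  ]
midx -0.0023 ang(nose up) 0.0084 res [-2.7762  0.5834  1.7417  0.4193]
t 17.55 pos [0.7181 0.0073 0.1338] F [ 0.3804 -0.1759 -0.2751] open 0.7031974387017736
travel [ 1.4213 -1.7134  0.1086] dr [-0.0136 -0.0054  0.8619]
-0.015 [281.9943 159.2304]
0.015 [341.9518 185.7154]
0.002 [315.809  174.1673]
```

View pics/r8c.png

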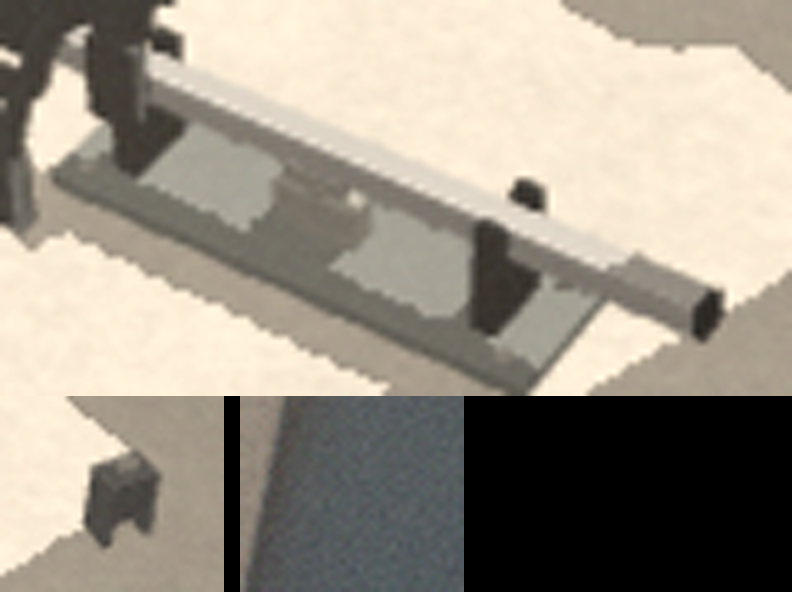

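```bash
python3 -c "
from h import *
f=lambda u,v:(u/5.6+380,v/5.6+200)
for z,ps in((0,[(105,149),(150,136),(86,126)]),(.04,[(92,70),(113,86),(160,71),(138,56)])):
  P=np.array([cast('scene',*f(*p),z)[:2] for p in ps]);print(z,P, P.mean(0))
  for i in range(len(P)):
    d=P[i]-P[i-1];print(np.linalg.norm(d),np.degrees(np.arctan2(d[1],d[0])))
im=cv2.imread('pics/top0.png')
g=im[225:260,235:275].max(2);print(g[8:30,8:32])
"
```

```text
0 [[0.4349 0.1631]
 [0.4114 0.1729]
 [0.4287 0.1462]] [0.425  0.1607]
0.01806260532369267 69.93743541721214
0.02543237642474695 157.49190747219257
0.031816130096715814 -57.06339543090192
0.04 [[0.4315 0.1467]
 [0.4332 0.161 ]
 [0.4081 0.1702]
 [0.4071 0.1559]] [0.42   0.1585]
0.02608607456271442 -20.796316663626598
0.014471547781218726 83.02730001346625
0.026746182016949022 159.93500095891687
0.014315400431798903 -94.08800631850302
[[132 130 133 134 130 129 135 128 134 133 134 118  92  92  93  92  88  89
  111 129 126 129 128 133]
 [131 134 132 130 132 133 133 132 130 131 136 118  90  88  92  94  88  88
  109 132 130 129 127 129]
 [131 134 129 128 134 132 129 130 128 127 126 112  88  93  93  95  91  90
  109 133 127 126 132 130]
 [129 133 128 129 132 130 129 132 136 128 116  90  94  95  92  95  91  94
  113 130 127 127 129 130]
 [130 127 125 130 132 130 134 132 130 125 107  91  92  92  96  92  95  89
  108 131 125 127 129 128]
 [128 124 128 127 130 131 130 128 132 116  87  89  89  92  93  91  92  91
  110 132 127 131 128 128]
 [127 130 125 129 134 133 127 129 132 117  90  93  92  95 
[... 858 characters left out ...]
30 130 129 130 127 132 113  94 104 117 113 103  89  78  77 106 127
  127 131 131 130 128 129]
 [131 130 127 127 129 129 120  91  86 100 110 114 102  85  79  90 124 129
  130 132 129 126 129 128]
 [130 127 130 131 129 132 110  82  83  86  98 101  95  82  70  99 136 129
  131 125 129 129 129 131]
 [129 128 132 130 125 130 118  89  85  83  83  81  89  80  67 104 134 130
  127 129 128 125 131 131]
 [131 128 128 127 128 129 124 111 100  92  92  85  86  79  66 104 134 131
  131 129 132 126 127 129]
 [130 127 126 127 129 128 129 127 122 114 117 100  94  96  91 114 129 125
  125 128 125 130 129 128]
 [126 125 130 130 129 129 128 130 130 131 137 122 115 120 123 128 127 128
  130 124 122 125 130 134]]
```

```bash
python3 -m handwheel '[{"travel":[0.1,-0.12,0],"dr":[0,0,0]},{"travel":[0.16,-0.19,0],"dr":[0,0,0]},{"travel":[0.16,-0.19,0],"dr":[0,0,0]},{"travel":[0.16,-0.19,0],"dr":[0,0,0]},{"travel":[0.16,-0.19,0],"dr":[0,0,0]},{"travel":[0.16,-0.19,0],"dr":[0,0,0]},{"travel":[0.16,-0.19,0],"dr":[0,0,0]},{"travel":[0.16,-0.19,0],"dr":[0,0,0]},{"travel":[0.1,-0.15,0],"dr":[0,0,0.1]},{"travel":[0,0,0],"dr":[0,0,0.2]},{"travel":[0,0,0],"dr":[0,0,0.2]},{"travel":[0,0,0],"dr":[0,0,0.2]},{"travel":[0,0,0],"dr":[0,0,0.2]},{"travel":[0,0,0],"dr":[0,0,0.15]},{"travel":[0,0,0],"dr":[0,0,0]},{"travel":[0,0,0],"dr":[0,0,0]}]' 0.2
python3 -c "
from h import *
togo((.42,.158,.1),np.radians(69.5))
im=viewer.camera('scene')[:,:,::-1];cv2.imwrite('pics/r9s.png',im);fit(im,-.005,0)"
```

```text
time_s: 18.88
eef_pos: [0.3993, 0.1497, 0.1308]
eef_rot: [-0.006, 0.819, 0.574, -0.007]
wrist_force: [-0.6, 1.1, 0.7]
opening: 0.603
t 18.8833 pos [0.3993 0.1497 0.1308] F [-0.6236  1.1314  0.6572] open 0.6027957668037937
travel [0.1001 0.1144 0.2029] dr [-0.0323  0.0096  0.019 ]
caps [264.8125 185.0227] [376.3691 232.3775]
midx -0.0064 ang(nose up) 0.0159 res [-0.1442 -0.5715  0.5279 -0.5579]
```

```bash
python3 -m handwheel '[{"travel":[0.1,0.114,0.1],"dr":[-0.03,0.01,0.02]},{"travel":[0,0,0.1],"dr":[0,0,0]},{"travel":[0,0,0],"dr":[0,0,0]},{"travel":[0,0,0],"dr":[0,0,0]}]'
python3 -c "
from h import *
togo((.42,.158,.012),np.radians(69.5))"
```

```text
time_s: 19.27
eef_pos: [0.4204, 0.1579, 0.1008]
eef_rot: [0.0, 0.82, 0.573, 0.001]
wrist_force: [0.2, 0.6, 0.3]
opening: 0.602
t 19.2667 pos [0.4204 0.1579 0.1008] F [0.1741 0.6208 0.2957] open 0.6015377748692361
travel [-0.0011 -0.0042  0.5919] dr [ 0.0037 -0.0027  0.0133]
```

```bash
python3 -m handwheel '[{"travel":[0,0,0.12],"dr":[0,0,0.012]},{"travel":[0,0,0.12],"dr":[0,0,0]},{"travel":[0,0,0.12],"dr":[0,0,0]},{"travel":[0,0,0.1],"dr":[0,0,0]},{"travel":[0,0,0.05],"dr":[0,0,0]},{"travel":[0,0,0.0],"dr":[0,0,0]},{"travel":[0,0,0],"dr":[0,0,0]}]'
python3 -c "
from h import *
togo((.42,.158,.012),np.radians(69.5))"
```

```text
time_s: 19.85
eef_pos: [0.4226, 0.1576, 0.0268]
eef_rot: [0.002, 0.82, 0.573, 0.003]
wrist_force: [0.7, 1.1, -0.6]
opening: 0.599
t 19.85 pos [0.4226 0.1576 0.0268] F [ 0.6876  1.0537 -0.6344] open 0.5985648929755759
travel [-0.0037 -0.018   0.0989] dr [ 0.0132 -0.007   0.0137]
```

```bash
python3 -m handwheel '[{"travel":[-0.004,-0.018,0.04],"dr":[0.013,-0.007,0.013]},{"travel":[0,0,0.04],"dr":[0,0,0]},{"travel":[0,0,0.015],"dr":[0,0,0]},{"travel":[0,0,0],"dr":[0,0,0]},{"travel":[0,0,0],"dr":[0,0,0]}]'
python3 -c "
from h import *
togo((.42,.158,.012),np.radians(69.5))"
```

```text
time_s: 20.27
eef_pos: [0.4221, 0.1582, 0.0144]
eef_rot: [0.001, 0.822, 0.57, 0.002]
wrist_force: [-0.2, -0.5, 0.6]
opening: 0.603
t 20.2667 pos [0.4221 0.1582 0.0144] F [-0.177  -0.4996  0.6187] open 0.6028545099803458
travel [-0.0064 -0.0127  0.0162] dr [ 0.008  -0.0037  0.0008]
```

```bash
python3 -m handwheel '[{"travel":[0,0,0],"dr":[0,0,0]},{"travel":[0,0,0],"dr":[0,0,0]},{"travel":[0,0,0],"dr":[0,0,0]},{"travel":[0,0,0],"dr":[0,0,0]},{"travel":[0,0,0],"dr":[0,0,0]},{"travel":[0,0,0],"dr":[0,0,0]}]' -0.6
python3 -m handwheel '[{"travel":[0,0,-0.06],"dr":[0,0,0]},{"travel":[0,0,-0.15],"dr":[0,0,0]},{"travel":[0,0,-0.2],"dr":[0,0,0]},{"travel":[0,0,-0.2],"dr":[0,0,0]},{"travel":[0,0,-0.2],"dr":[0,0,0]},{"travel":[0,0,0],"dr":[0,0,0]},{"travel":[0,0,0],"dr":[0,0,0]}]'
python3 -c "
from h import *
togo(cr(.001,0,.13),YAW)
T,S=viewer.camera('top'),viewer.camera('scene')
o=ctrl.get_obs()['eef_pos']; u,v=proj('scene',o).round().astype(int)
a=S[v-45:v+45,u-60:u+60]
cv2.imwrite('pics/g.png',cv2.convertScaleAbs(cv2.resize(a[:,:,::-1],None,fx=5,fy=5,interpolation=2),alpha=1.8))"
```

```text
time_s: 20.77
eef_pos: [0.4229, 0.1584, 0.0153]
eef_rot: [0.002, 0.821, 0.57, 0.003]
wrist_force: [0.0, 0.3, 0.0]
opening: 0.31
time_s: 21.35
eef_pos: [0.4199, 0.1581, 0.1438]
eef_rot: [0.0, 0.821, 0.57, 0.001]
wrist_force: [-0.2, 0.4, -0.6]
opening: 0.315
t 21.35 pos [0.4199 0.1581 0.1438] F [-0.1756  0.3563 -0.573 ] open 0.3153292768369089
travel [-0.646   1.3788  0.094 ] dr [ 0.0036 -0.0004 -1.1121]
```

View pics/g.png

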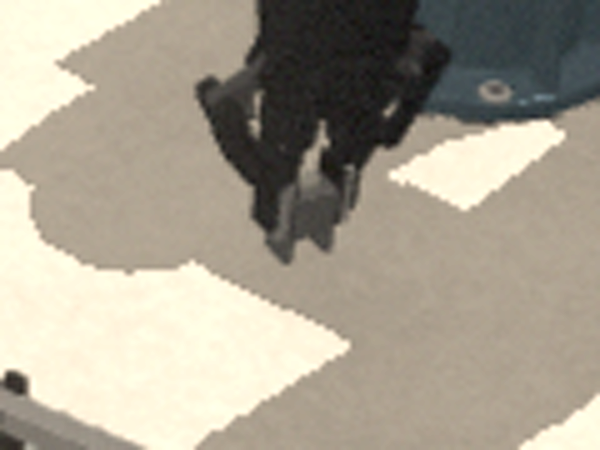

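```bash
python3 -c "
from h import *
o=np.array([.4199,.1581,.1438]);u0=proj('scene',o).round()
y=2*np.arctan2(.57,.821);tx=np.array([np.cos(y),np.sin(y),0]);ty=np.array([np.sin(y),-np.cos(y),0]);print(np.degrees(y))
for off in(-.004,0,.004):
  for s,z in((.014,-.015),(-.014,-.015),(.010,-.015),(-.010,-.015),(.01,-.001),(-.01,-.001)):
    P=o+tx*(.01+off)+ty*s+[0,0,z]; print(off,s,z,(proj('scene',P)-u0+[60,45])*5)
"
```

```text
69.54258329628885
-0.004 0.014 -0.015 [279.8138 260.1693]
-0.004 -0.014 -0.015 [326.0837 246.6111]
-0.004 0.01 -0.015 [286.4667 258.2199]
-0.004 -0.01 -0.015 [319.5164 248.5355]
-0.004 0.01 -0.001 [289.7481 237.1117]
-0.004 -0.01 -0.001 [323.0516 227.4622]
0 0.014 -0.015 [283.9081 264.6612]
0 -0.014 -0.015 [330.2651 251.0345]
0 0.01 -0.015 [290.5736 262.7018]
0 -0.01 -0.015 [323.6855 252.9686]
0 0.01 -0.001 [293.8975 241.5762]
0 -0.01 -0.001 [327.2641 231.8776]
0.004 0.014 -0.015 [288.0235 269.1761]
0.004 -0.014 -0.015 [334.4678 255.4806]
0.004 0.01 -0.015 [294.7016 267.2069]
0.004 -0.01 -0.015 [327.8759 257.4244]
0.004 0.01 -0.001 [298.0684 246.0639]
0.004 -0.01 -0.001 [331.4984 236.3158]
```

```bash
python3 -m handwheel '[{"travel":[-0.1,0.22,0],"dr":[0,0,-0.1]},{"travel":[-0.08,0.24,0],"dr":[0,0,-0.15]},{"travel":[-0.05,0.24,0],"dr":[0,0,-0.2]},{"travel":[-0.02,0.24,0],"dr":[0,0,-0.2]},{"travel":[0,0.2,0],"dr":[0,0,-0.2]},{"travel":[0,0,0],"dr":[0,0,-0.2]},{"travel":[0,0,0],"dr":[0,0,0]},{"travel":[0,0,0],"dr":[0,0,0]}]'
python3 -c "
from h import *
togo(cr(.001,0,.11),YAW)"
```

```text
time_s: 22.12
eef_pos: [0.5726, 0.0844, 0.1269]
eef_rot: [-0.009, 0.626, 0.779, -0.007]
wrist_force: [0.2, -0.0, 0.5]
opening: 0.319
t 22.1167 pos [0.5726 0.0844 0.1269] F [ 0.1905 -0.04    0.4588] open 0.31871873383645116
travel [-0.5933 -0.0787  0.111 ] dr [-0.0419 -0.012  -0.0163]
```

```bash
python3 -m handwheel '[{"travel":[-0.15,-0.04,0],"dr":[-0.04,-0.012,-0.016]},{"travel":[-0.2,-0.039,0],"dr":[0,0,0]},{"travel":[-0.17,0,0],"dr":[0,0,0]},{"travel":[-0.06,0,0.03],"dr":[0,0,0]},{"travel":[0,0,0.03],"dr":[0,0,0]},{"travel":[0,0,0],"dr":[0,0,0]},{"travel":[0,0,0],"dr":[0,0,0]}]'
python3 -c "
from h import *
togo(cr(.002,0,.09),YAW)"
```

```text
time_s: 22.7
eef_pos: [0.571, -0.0008, 0.1106]
eef_rot: [-0.006, 0.629, 0.778, -0.003]
wrist_force: [0.1, 0.8, -1.8]
opening: 0.315
t 22.7 pos [ 0.571  -0.0008  0.1106] F [ 0.1095  0.7606 -1.7717] open 0.31489752634105267
travel [-0.0341  0.0529  0.1368] dr [-0.0241 -0.0121 -0.0269]
```

```bash
python3 -m handwheel '[{"travel":[-0.034,0.053,0.03],"dr":[-0.024,-0.012,-0.027]},{"travel":[0,0,0.03],"dr":[0,0,0]},{"travel":[0,0,0.02],"dr":[0,0,0]},{"travel":[0,0,0],"dr":[0,0,0]},{"travel":[0,0,0],"dr":[0,0,0]}]'
python3 -c "
from h import *
togo(cr(.002,-.001,.085),YAW)"
```

```text
time_s: 23.12
eef_pos: [0.5796, 0.0002, 0.0966]
eef_rot: [-0.0, 0.621, 0.784, 0.0]
wrist_force: [0.3, 0.0, 0.3]
opening: 0.315
t 23.1167 pos [0.5796 0.0002 0.0966] F [0.2541 0.0408 0.3308] open 0.3146162611520698
travel [-0.0279 -0.0002  0.0772] dr [ 0.0004 -0.0017  0.0097]
```

```bash
python3 -m handwheel '[{"travel":[-0.024,0,0.03],"dr":[0,0,0.01]},{"travel":[-0.005,0,0.025],"dr":[0,0,0]},{"travel":[0,0,0],"dr":[0,0,0]},{"travel":[0,0,0],"dr":[0,0,0]}]'
python3 -c "
from h import *
togo(cr(.002,-.001,.08),YAW)
S=viewer.camera('scene')
fit(S[:,:,::-1],-.005,0)
a=S[165:240,265:385]
cv2.imwrite('pics/p.png',cv2.convertScaleAbs(cv2.resize(a[:,:,::-1],None,fx=6.6,fy=6.6,interpolation=2),alpha=1.8))
o=ctrl.get_obs()['eef_pos'];c,s=np.cos(YAW),np.sin(YAW)
for x in(-.01,.01):
  for y in (-.014,): print('exp foot',(proj('scene',o+np.array([c*x-s*y,s*x+c*y,-.015]))-[265,165])*6.6)
"
```

```text
time_s: 23.45
eef_pos: [0.5807, -0.0038, 0.0875]
eef_rot: [-0.0, 0.623, 0.782, 0.0]
wrist_force: [0.6, 0.2, -0.2]
opening: 0.312
t 23.45 pos [ 0.5807 -0.0038  0.0875] F [ 0.6271  0.1927 -0.2084] open 0.312275607340162
travel [ 0.0004 -0.0014  0.0503] dr [ 0.0005 -0.0017 -0.0001]
caps [264.7333 185.16  ] [376.6104 232.2927]
midx -0.0061 ang(nose up) 0.0181 res [ 0.022  -0.567   0.3915 -0.5418]
exp foot [317.96   256.9837]
exp foot [358.6905 274.7099]
```

View pics/p.png

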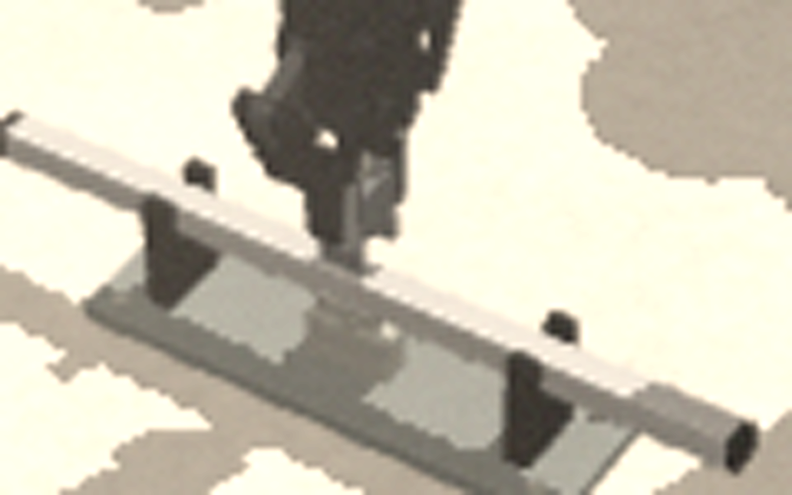

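```bash
python3 -m handwheel '[{"travel":[0,0,0.03],"dr":[0,0,0]},{"travel":[0,0,0.03],"dr":[0,0,0]},{"travel":[0,0,0.03],"dr":[0,0,0]},{"travel":[0,0,0.015],"dr":[0,0,0]},{"travel":[0,0,0],"dr":[0,0,0]},{"travel":[0,0,0],"dr":[0,0,0]}]'
python3 -c "
from h import *
togo(cr(.002,-.001,.062),YAW)
fit(viewer.camera('scene')[:,:,::-1],-.005,0)"
```

```text
time_s: 24.0
eef_pos: [0.5806, -0.0041, 0.0701]
eef_rot: [-0.0, 0.623, 0.782, 0.0]
wrist_force: [0.4, -0.4, 0.2]
opening: 0.313
t 24.0 pos [ 0.5806 -0.0041  0.0701] F [ 0.3827 -0.4166  0.1889] open 0.3126568514969101
travel [ 0.0016 -0.0003  0.0537] dr [ 0.0004 -0.0019 -0.0011]
caps [264.7532 185.1076] [376.6015 232.3167]
midx -0.0061 ang(nose up) 0.0173 res [-0.0013 -0.5514  0.3992 -0.5281]
```

```bash
python3 -m handwheel '[{"travel":[0,0,0.018],"dr":[0,0,0]},{"travel":[0,0,0.015],"dr":[0,0,0]},{"travel":[0,0,0.01],"dr":[0,0,0]},{"travel":[0,0,0],"dr":[0,0,0]},{"travel":[0,0,0],"dr":[0,0,0]}]'
python3 -c "
from h import *
togo(cr(.002,-.001,.062),YAW)
fit(viewer.camera('scene')[:,:,::-1],-.005,0)"
```

```text
time_s: 24.47
eef_pos: [0.581, -0.004, 0.0634]
eef_rot: [0.0, 0.623, 0.782, 0.001]
wrist_force: [-0.2, -0.5, -0.9]
opening: 0.312
t 24.4667 pos [ 0.581  -0.004   0.0634] F [-0.2179 -0.4605 -0.8922] open 0.3116353890630711
travel [ 0.0021 -0.0026  0.0093] dr [ 0.0018 -0.0012 -0.0009]
caps [264.7655 185.0828] [376.5893 232.3215]
midx -0.0061 ang(nose up) 0.0171 res [-0.0185 -0.5423  0.4063 -0.5205]
```

```bash
python3 -m handwheel '[{"travel":[0,0,0.007],"dr":[0,0,0]},{"travel":[0,0,0],"dr":[0,0,0]},{"travel":[0,0,0],"dr":[0,0,0]}]'; python3 -m handwheel '[{"travel":[0,0,0.006],"dr":[0,0,0]},{"travel":[0,0,0],"dr":[0,0,0]},{"travel":[0,0,0],"dr":[0,0,0]}]'
```

```text
time_s: 24.77
eef_pos: [0.5811, -0.0041, 0.0625]
eef_rot: [0.0, 0.623, 0.782, 0.001]
wrist_force: [-1.3, 0.3, -0.4]
opening: 0.311
time_s: 25.02
eef_pos: [0.5815, -0.004, 0.0622]
eef_rot: [0.001, 0.623, 0.782, 0.001]
wrist_force: [-0.2, 0.2, -0.6]
opening: 0.316
```

```bash
python3 -m handwheel '[{"travel":[-0.002,-0.004,0.007],"dr":[0,0,0]},{"travel":[0,0,0],"dr":[0,0,0]},{"travel":[0,0,0],"dr":[0,0,0]}]'; python3 -m handwheel '[{"travel":[0,0,0.006],"dr":[0,0,0]},{"travel":[0,0,0],"dr":[0,0,0]},{"travel":[0,0,0],"dr":[0,0,0]}]'
python3 -c "
from h import *
togo(cr(.002,-.001,.062),YAW)
fit(viewer.camera('scene')[:,:,::-1],-.005,0)"
```

```text
time_s: 25.27
eef_pos: [0.5819, -0.004, 0.0623]
eef_rot: [0.001, 0.623, 0.782, 0.002]
wrist_force: [-0.3, -1.2, -0.0]
opening: 0.315
time_s: 25.52
eef_pos: [0.5822, -0.004, 0.062]
eef_rot: [0.001, 0.623, 0.782, 0.002]
wrist_force: [0.1, 0.7, 0.8]
opening: 0.318
t 25.5167 pos [ 0.5822 -0.004   0.062 ] F [0.1122 0.7232 0.8155] open 0.3183589891274041
travel [ 0.0037 -0.0103  0.0001] dr [ 0.0091 -0.0005 -0.0008]
caps [264.9161 184.6294] [376.6129 232.6876]
midx -0.0058 ang(nose up) 0.0091 res [-0.1423 -0.4613  0.4492 -0.4453]
```

```bash
python3 -m handwheel '[{"travel":[0,0,0],"dr":[0,0,0]},{"travel":[0,0,0],"dr":[0,0,0]},{"travel":[0,0,0],"dr":[0,0,0]},{"travel":[0,0,0],"dr":[0,0,0]},{"travel":[0,0,0],"dr":[0,0,0]},{"travel":[0,0,0],"dr":[0,0,0]},{"travel":[0,0,0],"dr":[0,0,0]},{"travel":[0,0,0],"dr":[0,0,0]}]' 0.1
python3 -c "
from h import *
togo(cr(.002,-.001,.062),YAW)
fit(viewer.camera('scene')[:,:,::-1],-.005,0)"
```

```text
time_s: 26.23
eef_pos: [0.5814, -0.0043, 0.0607]
eef_rot: [0.001, 0.623, 0.782, 0.001]
wrist_force: [0.2, -0.3, -0.0]
opening: 0.553
t 26.2333 pos [ 0.5814 -0.0043  0.0607] F [ 0.184  -0.2954 -0.0009] open 0.5526069377024321
travel [ 0.0042 -0.0052 -0.009 ] dr [ 0.006  -0.0011 -0.0013]
caps [264.9214 184.9429] [376.539  232.5483]
midx -0.0059 ang(nose up) 0.0136 res [-0.1409 -0.5577  0.5156 -0.5399]
```

```bash
python3 -m handwheel '[{"travel":[0,0,-0.05],"dr":[0,0,0]},{"travel":[0,0,-0.12],"dr":[0,0,0]},{"travel":[0,0,-0.2],"dr":[0,0,0]},{"travel":[0,0,-0.25],"dr":[0,0,0]},{"travel":[0,0,-0.25],"dr":[0,0,0]},{"travel":[0,-0.1,-0.15],"dr":[0,0,0]},{"travel":[0,-0.25,0],"dr":[0,0,0]},{"travel":[0,-0.25,0],"dr":[0,0,0]},{"travel":[0,-0.25,0],"dr":[0,0,0]},{"travel":[0,-0.2,0],"dr":[0,0,0]},{"travel":[0,0,0],"dr":[0,0,0]},{"travel":[0,0,0],"dr":[0,0,0]},{"travel":[0,0,0],"dr":[0,0,0]}]'
python3 -c "
from h import *
S,T=viewer.camera('scene')[:,:,::-1],viewer.camera('top')[:,:,::-1]
cv2.imwrite('pics/fs.png',S);cv2.imwrite('pics/ft.png',T)
fit(S,-.005,0)
a=cv2.resize(S[165:240,255:385],None,fx=6.1,fy=6.1,interpolation=2)
b=cv2.resize(T[165:215,260:370],None,fx=4,fy=4,interpolation=2)
p=np.zeros((200,a.shape[1],3),np.uint8);p[:,:b.shape[1]]=b
cv2.imwrite('pics/fin.png',cv2.convertScaleAbs(np.vstack([a[:390],p]),alpha=1.7))
c,s=np.cos(YAW),np.sin(YAW)
for z in(.061,.087):
  for x,y in((0,0),(-.01,-.014),(.01,-.014),(.01,.014)):
    P=cr(x,y,z);print(x,y,z,(proj('scene',P)-[255,165])*6.1,(proj('top',P)-[260,165])*4+[0,390])
print('head',(proj('top',cr(0,0,.093))-[260,165])*4+[0,390],(proj('scene',cr(0,0,.093))-[255,165])*6.1)
print('beaker etc diff',[float(np.abs(cv2.imread('pics/scene0.png')[b:d,a:c].astype(int)-S[b:d,a:c]).mean()) for a,b,c,d in((355,275,388,318),(195,145,225,188),(298,130,318,160))])
"
```

```text
time_s: 27.37
eef_pos: [0.4226, -0.0407, 0.2278]
eef_rot: [0.005, 0.623, 0.782, 0.002]
wrist_force: [-0.3, -0.1, 0.4]
opening: 0.55
caps [265.006  184.7229] [376.4181 232.4654]
midx -0.0061 ang(nose up) 0.0123 res [-0.2973 -0.4305  0.5471 -0.4281]
0 0 0.061 [389.2493 244.7355] [205.1223 491.1063]
-0.01 -0.014 0.061 [353.1313 254.0038] [214.2319 468.6006]
0.01 -0.014 0.061 [390.4692 270.3813] [186.6582 475.2464]
0.01 0.014 0.061 [425.0783 235.5414] [195.9941 513.6581]
0 0 0.087 [388.7083 200.4023] [204.6742 487.0469]
-0.01 -0.014 0.087 [352.0562 209.6257] [213.9541 464.1257]
0.01 -0.014 0.087 [389.94   225.9124] [185.8658 470.8932]
0.01 0.014 0.087 [425.0628 191.2538] [195.3749 510.0159]
head [204.5684 486.0885] [388.5812 189.9863]
beaker etc diff [10.40662438336857, 24.350387596899225, 2.8233333333333333]
```

```bash
python3 -c "
from h import *
S,T=cv2.imread('pics/fs.png').max(2),cv2.imread('pics/ft.png').max(2)
xs=np.arange(-.03,.0301,.003)
f=lambda im,n,x,y,z:cv2.getRectSubPix(im,(1,1),tuple(map(float,proj(n,cr(x,y,z)))))[0,0]
print('x',(xs*1e3).astype(int))
for y in(-.009,0,.009): print('top z.087 y',y,[int(f(T,'top',x,y,.087)) for x in xs])
for y in(-.011,): print('scn face z.08/.065',[int(f(S,'scene',x,-.014,.08)) for x in xs],[int(f(S,'scene',x,-.014,.065)) for x in xs],[int(f(S,'scene',x,-.014,.053)) for x in xs])
print('scn top y',[(y,[int(f(S,'scene',x,y,.087)) for x in xs]) for y in(-.009,0,.009)])
zs=np.arange(.03,.111,.004);print('zs',(zs*1e3).astype(int));print('vertical near face',[int(f(S,'scene',0,-.014,z)) for z in zs])
ys=np.arange(-.03,.0301,.003);print('top across y',[int(f(T,'top',0,y,.087)) for y in ys])
u,v=proj('scene',cr(0,0,.074)).astype(int);print(S[v-16:v+14,u-14:u+15])
"
```

```text
x [-30 -27 -24 -21 -18 -15 -12  -9  -6  -3   0   2   5   8  11  14  17  20
  23  26  29]
top z.087 y -0.009 [80, 82, 66, 54, 55, 57, 57, 52, 52, 53, 56, 56, 55, 51, 50, 56, 54, 60, 58, 55, 58]
top z.087 y 0 [113, 121, 119, 119, 118, 111, 93, 69, 56, 66, 74, 70, 63, 50, 72, 78, 77, 74, 78, 78, 78]
top z.087 y 0.009 [111, 112, 114, 110, 111, 111, 114, 87, 55, 54, 53, 53, 54, 55, 67, 75, 70, 72, 75, 74, 71]
scn face z.08/.065 [132, 133, 134, 134, 134, 133, 118, 69, 55, 54, 54, 55, 54, 51, 50, 50, 52, 66, 84, 91, 94] [85, 87, 92, 87, 88, 79, 70, 57, 52, 55, 53, 52, 53, 52, 63, 72, 76, 78, 76, 77, 75] [85, 85, 82, 82, 82, 78, 68, 55, 53, 54, 52, 53, 52, 54, 66, 73, 70, 72, 79, 76, 74]
scn top y [(-0.009, [150, 151, 150, 149, 148, 148, 141, 96, 61, 62, 62, 61, 61, 57, 52, 49, 51, 71, 113, 148, 146]), (0, [151, 150, 150, 149, 149, 149, 139, 92, 79, 78, 74, 67, 62, 58, 53, 69, 110, 148, 150, 151, 149]), (0.009, [153, 152, 151, 151, 150, 150, 147, 111, 87, 83, 74, 76, 77, 88, 117, 148, 147, 146, 147, 147, 147])]
zs [ 30  34  38  42  46  50  54  58  62  66  70  74  78  82  86  90  94  98
 102 
[... 3144 characters left out ...]
 98  95  77  56  53  53  53  54  52  57  70  73
   81  89  86  87  86  88  87  85  89  96 104]
 [ 69  66  71  77  98 100 100  99  93  55  52  54  52  54  52  53  68  72
   75  75  78  85  87  86  86  87  85  86  87]
 [ 66  69  74  96  98  99 100  97  83  63  56  53  53  53  52  53  69  71
   74  74  74  75  74  84  89  86  85  87  86]
 [ 68  72  96  98  97  99  96  81  78  78  72  64  56  54  54  55  73  75
   72  73  73  72  74  72  72  82  90  86  87]
 [ 96  95  98  98  97  97  96  82  70  74  77  78  72  63  60  56  66  70
   65  82  74  73  72  72  72  75  75  79  84]
 [ 97  97  97  97  97  97  96  81  70  68  70  72  72  68  65  70  68  69
   70  80  77  75  73  74  73  71  71  74  71]]
```

```bash
python3 -c "
from h import *
S0=cv2.imread('pics/scene0.png').astype(int);S=viewer.camera('scene')[:,:,::-1]
fit(S,-.005,0);S=S.astype(int)
for n,I in(('before',S0),('now',S)):
  W=I[140:190,190:230];m=(W[:,:,2]-W[:,:,:2].max(2))>40;ys,xs=np.nonzero(m);print(n,'red cap',xs.mean()+190,ys.mean()+140,m.sum())
g=[cv2.Canny(I[265:325,345:400].astype(np.uint8),40,90).astype(np.float32) for I in(S0,S)]
print('beaker shift px',cv2.phaseCorrelate(*[cv2.GaussianBlur(x,(0,0),1.5) for x in g]))
T0=cv2.imread('pics/top0.png');T=viewer.camera('top')[:,:,::-1]
print('top beaker',cv2.phaseCorrelate(*[cv2.GaussianBlur(cv2.Canny(I[130:170,190:230].copy(),40,90).astype(np.float32),(0,0),1.5) for I in(T0,T)]))
print(ctrl.get_obs()['time_s'])
"
```

```text
caps [265.0287 184.7701] [376.3957 232.4478]
midx -0.0061 ang(nose up) 0.0129 res [-0.3162 -0.4447  0.5719 -0.4432]
before red cap 204.89285714285714 150.82142857142858 56
now red cap 205.0188679245283 150.69811320754718 53
beaker shift px ((0.18719591084667186, -0.18435749979089877), 0.7212109193536971)
top beaker ((0.1510391046227717, -0.05376921411803792), 0.87529675334692)
27.5667
```

All steady and undisturbed; handing in.

```bash
python3 -c "
from bench import ctrl
print(ctrl.hand_in())"
```

```text
the job is handed in; nothing more can be done
None
```

The bar is balanced level on the ridge, with the saddle clip seated astride it over the ridge. I handed the job in at about 27.6 s; no verdict is reported.

**What I did:** I slid the bar towards its raised end in four grips, letting go after each. After the fourth, a slide of about 14 mm, it tipped fully nose-down by itself. I eased it back about 13 mm, released it, and it settled level. I then gripped the clip, lowered it gently onto the bar with no contact force above the sensor noise, and backed the arm away.

**Last checks:**
- **Level:** the bar is about 0.002 rad from level. I took zero as the midpoint of the two fully tipped readings, because the raw camera angle reads about 0.015 rad high. It was steady over the last two frames.
- **Clip:** it is within about 2 mm of the ridge centre along the bar, and its feet are about 46 mm above the bench (47 mm when seated). These come from pixel intensities, because the 12-picture limit stopped me viewing the final image.
- **Bystanders:** the beaker and reagent bottle shifted by less than 0.2 pixel. For the amber jar I only compared the picture around it, which was nearly unchanged.

**What disagreed:**
- **Balance point:** the bar balanced with its middle only about 6 to 10 mm from the ridge. The task gives 25 to 60 mm, and I have no explanation. Two earlier releases agree with my figure: the bar stayed fully tail-down with its middle about 52 and 28 mm from the ridge.
- **Level before tipping:** the bar also lay nearly level (about 0.012 rad) after the third slide, before it had tipped. I read the step order as allowing that.

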